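Half-open the extractor's sprung gate for an airflow reading

TASK

Get the bench dust extractor ready for an airflow reading at half gate: with the gate still shut, lift the orange blanking plug out of the inlet by its wire bail and set it down upright on a clear spot of the bench. Then pull the black knob of the spring-closed gate back to its half-open mark, never anywhere near fully open, and keep holding it there: finish while still holding the knob, because the spring shuts the gate as soon as you let go. Leave the glass jar, the wooden block and the tape roll where they are.

Things in the scene. Friction and masses are not known exactly. Their poses are not given: they have to be found in the camera images.
- extractor: fixed bench dust extractor: blue case 280 mm long (own x), 170 mm wide (own y), grey lid with its top at z 110 mm. Origin: centre of its underside, on the bench; z up. Front (-x, louvres, red switch) towards the robot. Along the lid run two 14 mm wide rails at y +43 and -43 mm, tops at z 121 mm, with the sliding gate between; a spring barrel at y +63 mm, top at z 132 mm
- inlet (a point): centre of the rim of the round inlet collar, 150 mm above the bench, at x = +55 mm, y = 0 of the extractor; collar 70 mm outside, 62 mm inside diameter; axes as the extractor's
- gate_travel (a joint): travel of the gate in m: 0 shut, 0.032 half open, 0.064 fully open. It slides along the extractor's own -x, away from the inlet. A spring always drives it shut: 3.4 N when shut, rising 170 N per m to 8.8 N at half and 14.3 N fully open, plus 0.8 N friction
- half_mark (a point): the long red mark on top of the right-hand (-y) rail, middle of five marks; the yellow pointer beside the knob's centre stands at this mark (same x of the extractor) when the gate is half open
- gate: the sliding gate with its handle, a black upright round knob 28 mm in diameter (22 mm in the lowest 6 mm), 39 mm high, on a black carriage (34 mm along x, 60 mm along y). Origin: centre of the knob's foot, 126 mm above the bench. With the gate shut it is at x -60 mm, y 0 of the extractor, 80 mm from the collar's wall. Axes as the extractor's; the knob does not turn
- plug: loose orange blanking plug, 0.1 to 0.2 kg, in the inlet: spigot 56 mm in diameter, 18 mm long, under a flange 80 mm in diameter, 6 mm thick, resting on the collar's rim (3 mm play round the spigot), with a rigid upright wire bail. Origin: centre of the spigot's flat underside; z up. On the bench it stands on the spigot, origin at bench height
- bail (a point): middle of the bail's top bar, 60 mm above the plug's origin. The bar is 9 mm thick, runs along the plug's own y and is straight for 40 mm; 31 mm are free under it, down to the flange. Axes as the plug's
- clear_spot (a point): a point on the bench top left of the extractor; the bench is always clear for 50 mm all round it (other free places do as well). Nearest tall things: the extractor, at least 90 mm away, and a vice, 66 mm high, bolted down 0.1 m nearer to the robot
- screw_jar: bystander: glass jar with grey lid, 59 mm diameter, 80 mm high; origin at the centre of its underside
- wood_block: bystander: wooden block, 45 x 75 x 28 mm; origin at the centre of its underside
- tape_roll_black: bystander: roll of black tape lying flat, 68 mm diameter, 18 mm high; origin at the centre of its underside
Mind the look-alikes: they are no part of the job. What is meant by the plug is not purple, and is the larger of those in its own colour.

How it is judged:
On the way, in this order (a step that is already met when the one before it is completed fails the run):
1. the plug is lifted clear of the inlet with the gate still shut (z of plug in the frame of inlet above 0.01 m and value of joint gate_travel below 0.006 m), for 0.1 s.
2. the plug stands upright on the bench, let go, with the gate still shut (height (world z) of plug below 0.006 m and angle between plug's own z axis and vertical below 0.12 rad and linear speed of plug below 0.02 m/s and contact force between the fingers and plug below 0.1 N and value of joint gate_travel below 0.006 m), for 0.2 s.
At the end, for the whole second after the job is handed in: the gate is held by the fingers on its knob (contact over 3 N) at half travel, 32 mm within 5 mm, through the last second, while the plug stands upright (within 0.12 rad) and still on the bench, untouched (value of joint gate_travel between 0.027 and 0.037 m and contact force between the fingers and gate above 3 N and height (world z) of plug below 0.006 m and angle between plug's own z axis and vertical below 0.12 rad and linear speed of plug below 0.02 m/s and contact force between each of the arm, the fingers and plug below 0.1 N); the arm keeps its last pose, push and grip.
It fails at once if the gate is opened while the plug is still in the inlet (value of joint gate_travel above 0.008 m and horizontal distance between plug and inlet below 0.03 m and height (world z) of plug above 0.1 m and z of plug in the frame of inlet below 0.005 m).
It fails at once if the gate is pulled nearly fully open (beyond 56 mm) (value of joint gate_travel above 0.056 m).
It fails at once if the plug is dropped onto the bench (height (world z) of plug below 0.03 m and linear speed of plug above 0.7 m/s).
It fails at once if the jar, block or tape roll is shifted by more than 20 mm (distance of any of screw_jar, wood_block, tape_roll_black from where it was at the start of the episode above 0.02 m).
It also fails if it takes over 51 s, if anything falls off the work surface, if the arm or the gripper's body presses on something with over 40 N, if the wrist force passes 120 N, or if a joint passes its speed limit or range.

ROBOT

A 6-joint arm with a two-finger parallel gripper is mounted at the origin on a cart in front of the work surface, level with it; the furniture and walls round the work are solid. World frame = base frame: x ahead of the robot, y to its left, z up, the work surface at z = 0. Lengths are in m, angles in rad, forces in N, time in s.
With the tool pointing down it reaches from about 0.35 to 0.85 m from the base axis. Payload 8.1 kg.
Tool frame: the origin (TCP) lies on the centre line of the jaws, within the pads' length; the fingertips stand 19 mm ahead of it and the grasp point (between the pads) is the TCP (tip_reach is the z of the fingertips in the tool frame, in m); z points along the fingers, y is the line along which they close (so a half turn about z gives the same grasp; the last joint's range is limited). The gripper opens to 93 mm and grips with 3 to 60 N. Pads are 15 mm wide; open, the fingers measure 128 mm over their backs; the gripper's body (75 mm by 188 mm) begins 65 mm behind the grasp point.
Start: joints at [-0.085, 0.13, 1.488, -0, 1.523, -0.085], TCP at [0.6, 0, 0.238] pointing down, gripper open.
Joint ranges: [-2.96, 2.96], [-0.89, 2.26], [0.02, 2.5], [-1.34, 4.48], [0, 2.73], [-2.66, 2.66]. Speed limits (rad/s): [2.39, 2.39, 2.79, 3.14, 3.14, 3.14].

INTERFACE

Orientations are given as a unit quaternion [x, y, z, w].
In Python, from cell import * gives the robot as it stands. Calls block until the motion is done:
- move_to(position, orientation): joint-space move of the TCP to a pose.
- line_to(position, rot=None, speed=0.15, f_stop=None): straight line of the TCP; rot=None keeps the orientation; speed is the mean speed in m/s. With f_stop (N) it stops when the force on the tool has changed by that much, and returns True; else False.
- move_joints(angles): joint-space move.
- move_gripper(opening): finger opening in m; the grip force is fixed at half the most; returns when the fingers have stopped.
- wait(seconds).
- solve_ik(position, orientation): joint angles nearest the present ones, or None.
- observe(): the state.
- snapshot(name): name is "scene" or "side" or "wrist"; returns (picture, depth): 420x560x3 uint8, blue, green, red; 420x560 float32, m along the optical axis (not along the pixel's ray), 0 where there is no reading.
- calibration(name): a dict with "mtx" (3x3 intrinsics, pixels), "position" and "attitude" of the camera in the world. Camera axes: x right, y down, z forward; pixel columns grow to the right and rows downward; lengths in m; the calibration is good to about 2 mm. The wrist camera is an equidistant fisheye: a pixel r from the principal point sees the ray r / f radians off the axis. A picture is of the moment at which its call begins: read the wrist's pose just before it. calibration takes no time and is no camera call; for the wrist camera it gives the pose at the moment of the call.
A pose or a line that the arm cannot do raises Unreachable and nothing moves.
- hand_in(): hands the job in; it is judged then, once.
The state is a dict: "time_s": time; "q": joint angles; "qvel": joint speeds; "effort": joint torques, N m; "eef_pos": TCP position; "tcp_rot": TCP orientation; "force": force on the tool from outside, world axes, zero at the start; "torque": the same for the moment, N m; "finger_gap": finger opening in m; "finger_force": force on a finger pad.
Only numpy, scipy, OpenCV 4.12 (cv2) and the standard library are available. Lean on these libraries where they do the work, as an engineer would, in place of code of your own. Each camera call takes 0.05 s, during which the arm holds its last target. There are 200 camera calls.

## Working session

There is one attempt and no reset: what is moved stays moved. The work goes in short steps, each a Python script; the robot and the scene stay as the last script left them, time stands still between calls to the robot, and variables do not carry over. Pictures are saved under pics/ and viewed, at most 10 in all, crops included, and the job is handed in when it is done.

```bash
mkdir -p pics; ls
python3 - <<'E'
from cell import *
import cv2,numpy as np
for n in("scene","side","wrist"):
    c=calibration(n);p,d=snapshot(n);np.savez(f"pics/{n}0.npz",p=p,d=d,**{k:np.array(c[k]) for k in("mtx","position","attitude")})
    cv2.imwrite(f"pics/{n}0.png",p);print(n,c)
o=observe();print(o)
E
```

```text
pics
scene {'mtx': array([[466.71757536,   0.        , 273.85092322],
       [  0.        , 466.71757536, 211.4838045 ],
       [  0.        ,   0.        ,   1.        ]]), 'position': array([ 0.18891477, -0.53357535,  1.02421364]), 'attitude': array([ 0.91306877, -0.22370457,  0.09068445, -0.32869138])}
side {'mtx': array([[540.99593431,   0.        , 272.12064533],
       [  0.        , 540.99593431, 210.73225317],
       [  0.        ,   0.        ,   1.        ]]), 'position': array([1.78448822, 0.45726286, 0.7558416 ]), 'attitude': array([ 0.51097955,  0.67424494, -0.4297446 , -0.31561564])}
wrist {'mtx': array([[325.1922621 ,   0.        , 278.01522469],
       [  0.        , 325.1922621 , 206.69403965],
       [  0.        ,   0.        ,   1.        ]]), 'position': array([0.60007487, 0.06587075, 0.38398481]), 'attitude': array([ 9.92798041e-01,  6.65969759e-04, -8.96903386e-04,  1.19794833e-01])}
{'time_s': 0.15, 'q': array([-8.53589766e-02,  1.31017590e-01,  1.48901317e+00, -3.64954380e-05,
        1.52298298e+00, -8.54207962e-02]), 'qvel': array([ 0.00022637, -0.00156247, -0.0044276 ,  0.00163885,  0.00042909,
       -0.00132129]), 'effort': array([ 8.59073725e-05, -5.60473788e+01, -4.92333663e+01,  7.68201635e-02,
        3.05504061e-02, -1.41810942e-04]), 'eef_pos': array([5.99597627e-01, 6.82711672e-05, 2.36819294e-01]), 'tcp_rot': array([ 7.07084120e-01,  7.07129085e-01, -4.71689717e-04, -5.31708583e-04]), 'force': array([0.12168058, 0.67114865, 0.49590052]), 'torque': array([-0.01143051, -0.00905034,  0.0428404 ]), 'finger_force': 0.0, 'finger_gap': 0.09278869391524736}
```

View pics/scene0.png

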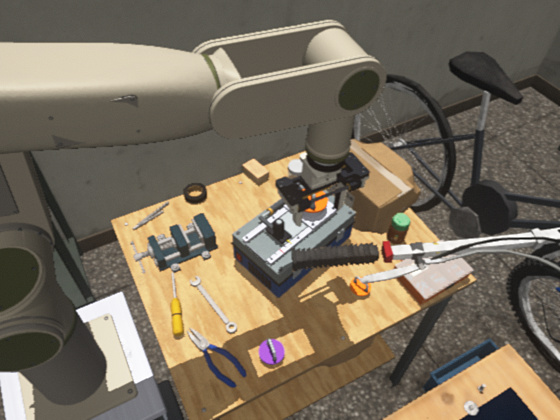

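View pics/side0.png

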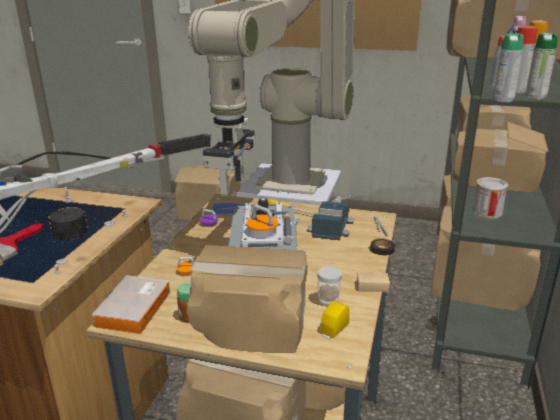

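View pics/wrist0.png

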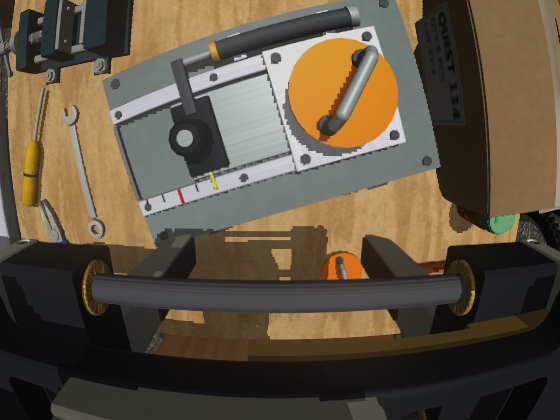

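The wrist view shows the plug at (343,92), with its bail running from (330,125) to (370,55). The knob is at (185,138), the yellow pointer at (213,180) and the red mark at (181,196). The box is to the right of the extractor and the vice is top left. In the scene view a bicycle handlebar crosses the near right of the bench (293–380, 255), so I'll locate that too.

```bash
cat > h.py <<'E'
import numpy as np,cv2
from scipy.spatial.transform import Rotation as R
def load(f):
    z=np.load(f);return {k:z[k] for k in z.files}
def ray(s,u,v,fish):
    m=s["mtx"];x=(u-m[0,2])/m[0,0];y=(v-m[1,2])/m[1,1]
    if fish:
        r=np.hypot(x,y)+1e-9;t=np.tan(r)/r;x,y=x*t,y*t
    return np.stack([x,y,np.ones_like(x)],-1)
def cloud(s,fish=False):
    h,w=s["d"].shape;u,v=np.meshgrid(np.arange(w)*1.,np.arange(h)*1.)
    P=(ray(s,u,v,fish)*s["d"][...,None])@R.from_quat(s["attitude"]).as_matrix().T+s["position"]
    P[s["d"]==0]=np.nan;return P
def isect(s1,p1,f1,s2,p2,f2):
    D=[];C=[]
    for s,p,f in((s1,p1,f1),(s2,p2,f2)):
        d=R.from_quat(s["attitude"]).as_matrix()@ray(s,np.float64(p[0]),np.float64(p[1]),f);D.append(d/np.linalg.norm(d));C.append(s["position"])
    A=sum(np.eye(3)-np.outer(d,d) for d in D);b=sum((np.eye(3)-np.outer(d,d))@c for d,c in zip(D,C))
    x=np.linalg.solve(A,b);return x,[np.linalg.norm((np.eye(3)-np.outer(d,d))@(x-c)) for d,c in zip(D,C)]
def grab(n,tag):
    from cell import calibration,snapshot
    c=calibration(n);p,d=snapshot(n);np.savez(f"pics/{n}{tag}.npz",p=p,d=d,**{k:np.array(c[k]) for k in("mtx","position","attitude")});cv2.imwrite(f"pics/{n}{tag}.png",p)
    return load(f"pics/{n}{tag}.npz")
E
python3 - <<'E'
from h import *
np.set_printoptions(precision=4,suppress=True)
w=load("pics/wrist0.npz");s=load("pics/scene0.npz");e=load("pics/side0.npz")
W=cloud(w,True);S=cloud(s);E=cloud(e)
for n,(u,v) in dict(knob=(185,138),ptr=(213,180),ptr2=(214,187),red=(181,196),bail1=(335,120),bail2=(368,57),bmid=(351,88),flL=(300,95),flR=(390,90),flT=(350,45),flB=(345,140),bench=(250,400),vice=(60,30),box=(480,100),smallor=(340,265),bench2=(90,150)).items(): print(n,W[v,u])
print("grip",S[257,300],S[255,340],S[253,375],S[250,392],S[260,450]);print("side grip",E[140,205],E[150,175])
# orange masks
for nm,c,P in(("w",w,W),("s",s,S),("e",e,E)):
    hsv=cv2.cvtColor(c["p"],cv2.COLOR_BGR2HSV);m=cv2.inRange(hsv,(5,150,120),(20,255,255))>0
    m&=np.abs(P[...,2]-.156)<.012
    m&=(P[...,0]>.4)&(P[...,0]<1)
    Q=P[m];print(nm,len(Q),Q.min(0),Q.max(0),np.median(Q,0),(Q.min(0)+Q.max(0))/2)
# things on bench height map in world from side cam: left of extractor
for P,nm in((E,"e"),(S,"s"),(W,"w")):
    for lo,hi in((.04,.09),(.1,.125),(.16,.24)):
        q=P[(P[...,2]>lo)&(P[...,2]<hi)&(P[...,0]>.25)&(P[...,0]<1.1)&(abs(P[...,1])<.5)]
        if len(q): print(nm,lo,len(q),q.min(0),q.max(0))
big=lambda p,a,b,c,d,k:cv2.resize(p[b:d,a:c],None,fx=k,fy=k,interpolation=cv2.INTER_CUBIC)
cv2.imwrite("pics/cr1.png",big(w["p"],100,0,440,240,2.3))
a=big(e["p"],215,190,315,250,7.9)
b=big(s["p"],225,150,365,290,4)
cv2.imwrite("pics/cr2.png",a);cv2.imwrite("pics/cr3.png",b)
E
```

```text
knob [0.5358 0.0608 0.1652]
ptr [0.5462 0.0245 0.1233]
ptr2 [0.5468 0.0187 0.1234]
red [0.5168 0.0106 0.1204]
bail1 [0.6332 0.0715 0.1922]
bail2 [0.6521 0.11   0.197 ]
bmid [0.6423 0.0909 0.1944]
flL [0.6148 0.0895 0.157 ]
flR [0.6799 0.0964 0.1565]
flT [0.6502 0.1274 0.1572]
flB [0.6469 0.0586 0.1564]
bench [nan nan nan]
vice [0.3435 0.1999 0.0615]
box [0.7679 0.0989 0.1441]
smallor [ 0.6728 -0.0903  0.0356]
bench2 [ 0.3498  0.0488 -0.0004]
grip [ 0.4723 -0.1305  0.3084] [ 0.5373 -0.1644  0.3155] [ 0.5965 -0.1912  0.3174] [ 0.6315 -0.1981  0.3129] [ 0.917  -0.1612  0.0367]
side grip [ 0.4888 -0.1142  0.2993] [ 0.5811 -0.1594  0.2982]
w 7535 [0.6065 0.0535 0.1496] [0.6858 0.1328 0.16  ] [0.6417 0.0925 0.1562] [0.6462 0.0931 0.1548]
s 209 [0.6127 0.053  0.1496] [0.6846 0.1323 0.1606] [0.6525 0.0702 0.1552] [0.6487 0.0926 0.1551]
e 342 [0.6073 0.0546 0.1485] [0.6897 0.1321 0.1628] [0.6564 0.0926 0.1556] [0.6485 0.0933 0.1556]
e 0.04 4404 [ 0.25   -0.4998  0.04  ] [0.9575 0.3372 0.09  ]
e 0.1 2972 [ 0.4332 -0.0375  0.1   ] [0.9575 0.2513 0.125 ]
e 0.16 332 [ 0.5259 -0.4024  0.1601] [0.9904 0.2341 0.2399]
s 0.04 3591 [ 0.2502 -0.2192  0.04  ] [0.9551 0.3065 0.09  ]
s 0.1 4188 [ 0.4356 -0.0399  0.1   ] [0.9534 0.167  0.125 ]
s 0.16 228 [ 0.5183 -0.0101  0.16  ] [0.8546 0.1845 0.2399]
w 0.04 9086 [ 0.2501 -0.1058  0.04  ] [0.8807 0.253  0.09  ]
w 0.1 38463 [ 0.4366 -0.0396  0.1   ] [0.7888 0.2011 0.125 ]
w 0.16 4187 [ 0.5224 -0.0077  0.16  ] [0.8515 0.18   0.24  ]
```

View pics/cr1.png

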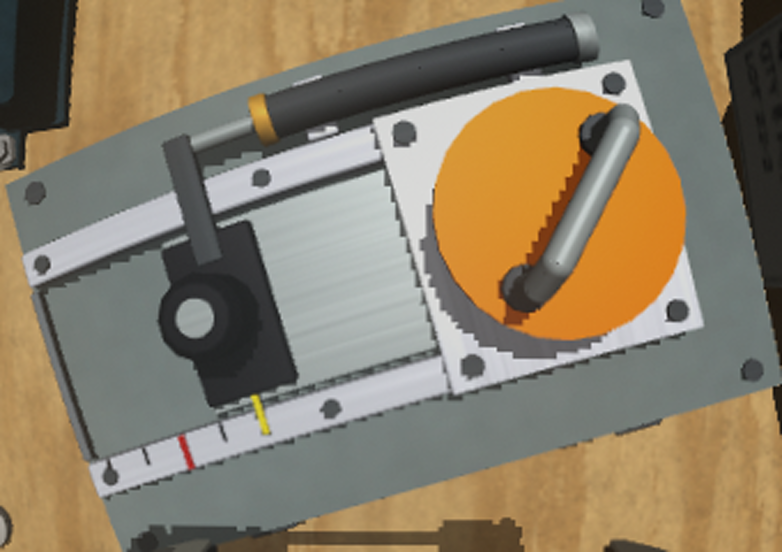

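View pics/cr2.png

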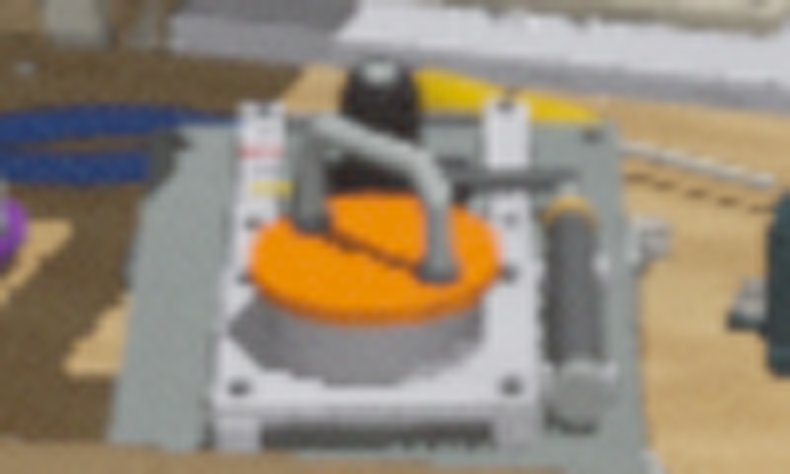

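The enlarged crops give the bail ends at wrist (337,117) and (372,50) and at side (256,205) and (270,211). The knob top is at wrist (184,138) and side (263,199). The pointer is at wrist (213,180) and side (249,214). I'll triangulate these and map the free bench.

Run:
```python
from h import *
np.set_printoptions(precision=4,suppress=True,linewidth=200)
w=load("pics/wrist0.npz");s=load("pics/scene0.npz");e=load("pics/side0.npz")
W=cloud(w,True);S=cloud(s);E=cloud(e)
for n,a,b in(("bail-",(337,117.4),(256.1,205.4)),("bail+",(371,52),(270.1,211)),("knob",(184,138.3),(263.1,199.1)),("ptr",(213,180.4),(249.2,213.7))): print(n,*isect(w,a,True,e,b,False))
# bail cloud
B=W[(W[...,2]>.186)&(W[...,2]<.205)&(np.hypot(W[...,0]-.6465,W[...,1]-.093)<.04)]
c=B.mean(0);ev,V=np.linalg.eigh(np.cov(B[:,:2].T));print("bail",len(B),c,B.max(0)[2],np.degrees(np.arctan2(V[1,1],V[0,1])),(B.min(0)+B.max(0))/2)
K=W[(W[...,2]>.162)&(W[...,2]<.17)&(np.hypot(W[...,0]-.536,W[...,1]-.061)<.03)];print("knob",len(K),(K.min(0)+K.max(0))/2)
P=np.concatenate([x.reshape(-1,3) for x in(W,S,E)]);P=P[~np.isnan(P[:,0])]
# max height map, 2 cm cells; rows y .46->.12, cols x .35->.9
print("x",np.arange(.34,.92,.02))
for y in np.arange(.48,.1,-.02):
    r=[]
    for x in np.arange(.34,.92,.02):
        q=P[(abs(P[:,0]-x)<.01)&(abs(P[:,1]-y)<.01)&(P[:,2]<.3)]
        r.append("%4d"%(1000*np.percentile(q[:,2],97)) if len(q)>1 else "   .")
    print("%.2f"%y,*r)
```

```text
bail- [0.6343 0.0737 0.1916] [np.float64(0.0006600352097592051), np.float64(0.0006600352097591014)]
bail+ [0.6555 0.1157 0.191 ] [np.float64(0.0009310668533275079), np.float64(0.0009310668533274505)]
knob [0.5344 0.0609 0.1635] [np.float64(0.00037671164018217903), np.float64(0.0003767116401821907)]
ptr [0.5456 0.0242 0.1212] [np.float64(0.000395833951370422), np.float64(0.00039583395137037674)]
bail 1335 [0.6446 0.0911 0.1948] 0.19844974231601917 64.14519420612876 [0.6457 0.093  0.1922]
knob 969 [0.5359 0.0607 0.165 ]
x [0.34 0.36 0.38 0.4  0.42 0.44 0.46 0.48 0.5  0.52 0.54 0.56 0.58 0.6  0.62 0.64 0.66 0.68 0.7  0.72 0.74 0.76 0.78 0.8  0.82 0.84 0.86 0.88 0.9  0.92]
0.48    .    .    .    .    .    .    .    .    .    .    .    .    .    .    .    .    .    .    .    .    .    .    .    .    .    .    .    .    .    .
0.46    .    .    .    .    .    .    .    .    .    .    .    .    .    .    .    .    .    .    .    .    .    .    .    .    .    .    .    .    .    .
0.44    .    .    .    .    .    .    .    .    .    .    .    .    .    .    .    .    .    .    .    .    .   
[... 1822 characters left out ...]
    2    2 -143 -298 -280 -260 -243  150  154  157  158  159  151  149  149  149
0.18   64   31   67   66   64    2    1    2    2    1    1    0 -545    .  111  111  128  111  112    . -240  152  155  156  158  159  150  149  149  151
0.16   11   16   63   64   58    2    2    1    .    .  111  111  111  130  131  132  132  127  111  111 -240  152  154  156  158  159  150  149  149  151
0.14    2    8   13    2    3    2    4  111  111  111  132  132  132  131  131  156  156  130  111  111 -240  152  154  156  157  159  149  149  149  150
0.12    2    2    2    3    3  111  111  111  111  128  131  131  127  130  157  157  196  157  111  111 -243  152  154  155  157  159  152  149  149  150
```

Both methods agree. The bail bar is centred at (0.6455, 0.0933, 0.192) with its bar at 64°, and the text gives z = 0.192. The knob is at (0.536, 0.0608) with its top at 0.165, and the extractor yaw is 16°. The bench around (0.52, 0.27) is free, so I'll grasp and lift.

```bash
cat >> h.py <<'E'
def rot(deg): return (R.from_euler("z",deg,degrees=True)*R.from_quat([.70710678,.70710678,0,0])).as_quat()
def st(tag):
    from cell import observe
    o=observe();print(tag,"t%.1f"%o["time_s"],o["eef_pos"].round(4),"gap %.4f ff %.1f"%(o["finger_gap"],o["finger_force"]),"F",o["force"].round(1))
E
python3 - <<'E'
from h import *;from cell import *
line_to([.6455,.0933,.26],rot(-26),speed=.12);st("above")
move_gripper(.06)
print(line_to([.6455,.0933,.191],speed=.06,f_stop=8));st("down")
move_gripper(0);st("grip")
line_to([.6455,.0933,.28],speed=.06);st("up")
grab("wrist","1");s=grab("side","1");sc=grab("scene","1")
cv2.imwrite("pics/after.png",np.hstack([cv2.resize(s["p"][130:270,190:330],(400,400)),cv2.resize(sc["p"][150:290,225:365],(400,400))]))
E
```

```text
above t1.2 [0.6453 0.093  0.2597] gap 0.0931 ff 0.0 F [ 0.1 -0.1  0.3]
False
down t3.2 [0.6459 0.0933 0.1917] gap 0.0600 ff 0.0 F [ 1.2 -0.1  0.1]
grip t4.1 [0.6455 0.0933 0.191 ] gap 0.0081 ff 30.0 F [0.9 0.7 0.3]
up t5.7 [0.6453 0.0933 0.2794] gap 0.0079 ff 30.0 F [-0.6 -0.4 -1.9]
```

View pics/after.png

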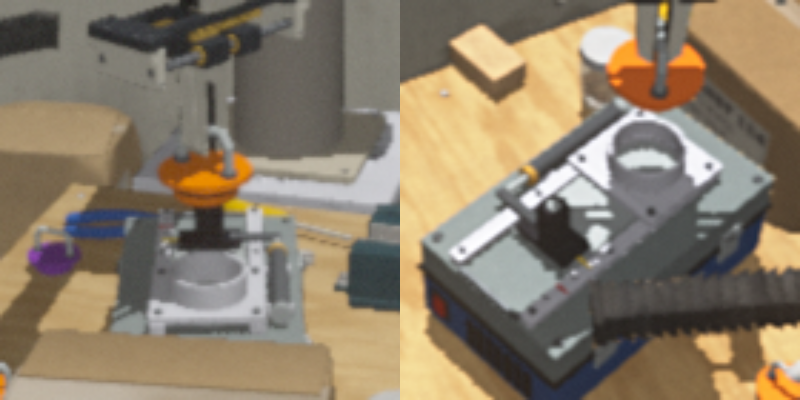

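The plug hangs upright and clear of the inlet, with the collar empty and the gate shut. Next I'll place it.

Run:
```python
from h import *;from cell import *
line_to([.52,.27,.27],rot(0),speed=.12);st("over")
line_to([.52,.27,.075],speed=.1);st("near")
print(line_to([.52,.27,.056],speed=.015,f_stop=3));st("touch")
move_gripper(.04);wait(.2);st("open")
line_to([.52,.27,.2],speed=.1);wait(.3);st("up")
w=grab("wrist","2");W=cloud(w,True)
hsv=cv2.cvtColor(w["p"],cv2.COLOR_BGR2HSV);m=cv2.inRange(hsv,(5,150,120),(20,255,255))>0
m&=np.hypot(W[...,0]-.52,W[...,1]-.27)<.06
Q=W[m];print(len(Q),np.median(Q,0),Q.min(0),Q.max(0))
A=np.c_[Q[:,:2]-Q[:,:2].mean(0),np.ones(len(Q))];print("tilt",np.linalg.lstsq(A,Q[:,2],rcond=None)[0])
```

```text
over t7.8 [0.5203 0.2695 0.27  ] gap 0.0083 ff 30.0 F [ 0.1  0.4 -2.3]
near t9.9 [0.5204 0.2702 0.0756] gap 0.0080 ff 30.0 F [-0.9  0.1 -2.5]
True
touch t10.9 [0.5198 0.2699 0.0589] gap 0.0080 ff 30.0 F [-1.2  0.1  5.9]
open t11.8 [0.5189 0.2695 0.0577] gap 0.0396 ff 0.0 F [ 0.5 -0.5  0.2]
up t13.7 [0.5199 0.27   0.1997] gap 0.0398 ff 0.0 F [0.4 0.4 0. ]
4265 [0.52060391 0.27343466 0.02416544] [ 0.47663543  0.2225761  -0.00161526] [0.56250471 0.30970552 0.28752191]
tilt [0.04156572 0.95824786 0.03808975]
```

View pics/wrist2.png

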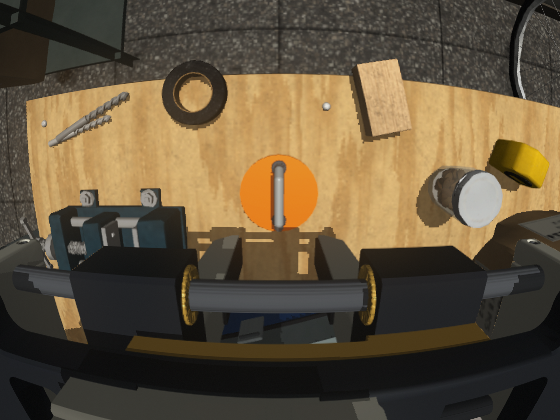

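The plug stands upright at (0.52, 0.27): flange at pixel (279,192), height 24 mm as expected. The bystanders are untouched. Next is the knob.

Run:
```python
from h import *;from cell import *
k=np.array([.536,.0608]);a=np.radians(16.3);d=np.array([np.cos(a),np.sin(a)])
line_to([.52,.27,.26],speed=.15)
line_to([*k,.24],rot(16.3),speed=.13);move_gripper(.06);st("above")
print(line_to([*k,.154],speed=.06,f_stop=8));st("down")
move_gripper(0);wait(.3);st("grip")
t=k-.032*d
line_to([*t,.154],speed=.02);wait(.5);st("pull")
from cell import observe
p=observe()["eef_pos"];print("disp mm",1000*(k-p[:2])@d)
w=grab("wrist","3");s=grab("side","3");sc=grab("scene","3")
cv2.imwrite("pics/h3.png",np.hstack([cv2.resize(s["p"][190:250,215:305],(400,266),interpolation=2),cv2.resize(sc["p"][190:290,225:375],(400,266),interpolation=2)]))
```

```text
above t16.6 [0.536  0.0608 0.24  ] gap 0.0602 ff 0.0 F [ 0.2 -0.1  0.3]
False
down t18.2 [0.5363 0.0608 0.1545] gap 0.0602 ff 0.0 F [0.6 0.1 0.6]
grip t19.2 [0.5353 0.0606 0.154 ] gap 0.0272 ff 30.0 F [-5.6 -2.2  4. ]
pull t21.4 [0.5063 0.0521 0.154 ] gap 0.0269 ff 30.0 F [ 8.5  2.7 -6.3]
disp mm 30.965168410329916
```

View pics/h3.png

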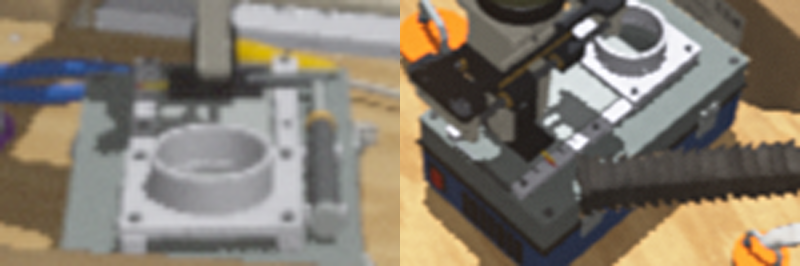

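View pics/wrist3.png

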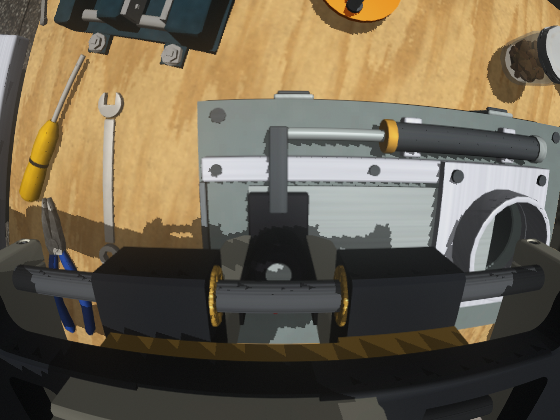

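The fingers hold the knob, seen from above at wrist (277,270). The gate lever is at wrist (279,165) and the yellow pointer is visible in the scene crop at (548,158). I'll check the travel from the lever's edges and the pointer in the depth data.

Run:
```python
from h import *
np.set_printoptions(precision=4,suppress=True)
k=np.array([.536,.0608]);a=np.radians(16.3);d=np.array([np.cos(a),np.sin(a)]);n=np.array([-d[1],d[0]])
for t in("0","3"):
    W=cloud(load(f"pics/wrist{t}.npz"),True);X=(W[...,:2]-k)@d;Y=(W[...,:2]-k)@n
    for lo,hi in((.028,.034),(.034,.040),(.051,.055)):
        z0=.126
        m=(Y>lo)&(Y<hi)&(X>-.06)&(X<.03)&(W[...,2]>z0)&(W[...,2]<.145);q=X[m]
        print(t,lo,m.sum(),(np.array([q.min(),q.max(),q.mean()])*1000).round(1) if len(q) else 0, W[...,2][m].mean() if len(q) else 0)
for c in("scene","side"):
    for t in("0","1","3"):
        s=load(f"pics/{c}{t}.npz");P=cloud(s);X=(P[...,:2]-k)@d;Y=(P[...,:2]-k)@n
        h=cv2.cvtColor(s["p"],cv2.COLOR_BGR2HSV)
        for nm,l,u in(("yel",(18,90,90),(35,255,255)),("red",(170,90,70),(180,255,255)),("red0",(0,90,70),(6,255,255))):
            m=(cv2.inRange(h,l,u)>0)&(abs(Y+.043)<.014)&(X>-.08)&(X<.03)&(P[...,2]>.11)&(P[...,2]<.13)
            if m.sum(): print(c,t,nm,m.sum(),(X[m]*1000).round(1)[:8])
```

```text
0 0.028 125 [-16.   15.7  -0.8] 0.12742292103966296
0 0.034 86 [-5.4  4.8 -0.1] 0.12776265750058188
0 0.051 59 [-5.1 29.4  0.9] 0.12780987482495446
3 0.028 276 [-46.5 -15.1 -30.4] 0.1272866766240794
3 0.034 187 [-34.9 -25.7 -30.5] 0.12763680382419754
3 0.051 139 [-35.4  29.2 -29.8] 0.12761690866774633
scene 0 yel 6 [-4.1 -1.6  1.  -1.1 -2.5 -1.2]
scene 1 yel 5 [-2.4  1.5 -2.1 -2.  -1.6]
scene 1 red 1 [-30.6]
scene 3 yel 6 [-32.1 -28.3 -32.2 -28.8 -34.4 -30.3]
scene 3 red0 2 [-33.5 -31.9]
side 0 yel 2 [-0.7 -5.7]
side 1 yel 4 [-1.1 -3.   0.7 -0.1]
side 3 yel 7 [-36.5 -31.9 -25.8 -29.8 -34.4 -34.7 -35.7]
```

The gate travel is about 30 mm by lever and pointer. I'll nudge it 1.5 mm further and hand in.

Run:
```python
from h import *;from cell import *
a=np.radians(16.3);d=np.array([np.cos(a),np.sin(a)]);t=np.array([.536,.0608])-.0335*d
line_to([*t,.154],speed=.01);wait(.5);st("hold")
p=observe()["eef_pos"];print((np.array([.536,.0608])-p[:2])@d*1000)
print(hand_in())
```

```text
hold t22.4 [0.5048 0.0517 0.154 ] gap 0.0269 ff 30.0 F [ 8.1  3.5 -6.7]
32.505351580697685
the job is handed in; nothing more can be done
None
```

The job is handed in, with no verdict shown: the plug stands upright on the bench at about (0.52, 0.27), and the gripper is still holding the knob at about half travel, roughly 32 mm against the 32 mm mark.

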